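# Bar the hatch of the deposit box

## Task

Lock the hatch of the grey steel deposit box: with the fingertips, turn the yellow slotted disc by its red pegs until its slot lines up with the steel bar, then push the bar by its red end plate through the disc and into the keeper on the hatch until it is fully home, the plate up against the black guide. Only push: do not lift the bar, and leave the other things where they are.

Things in the scene. Friction and masses are not known exactly. Their poses are not given: they have to be found in the camera images.
- box: Grey steel deposit box fixed to the desk, 240 mm (its x) by 420 mm (its y), flat top 90 mm up, blue hatch at its +y end. Origin under its centre at desk level, z up. The bar slides along the line x = 0 towards +y, on a dark track 50 mm wide from y = -190 to +35 mm whose top is at z = 95 mm. Then come the guide, the disc (centre at y = +80 mm) and the keeper.
- guide (a point): Middle of the rear end of the black guide, on the track, where the bar's plate comes to rest: x = 0, y = -25 mm, z = 95 mm in the box's frame. The guide is two walls, 60 mm long (to y = +35 mm), 15 mm high, 19 mm apart, 47 mm over their outsides, open above.
- keeper (a point): Middle of the mouth of the dark keeper on the blue hatch: x = 0, y = +127 mm, z = 102 mm in the box's frame. It is a roofed tunnel 22 mm wide, 40 mm long (to y = +167 mm), open at both ends, its top 115 mm above the desk.
- bar: Loose steel bar on the track, 16 mm wide, 14 high, 179 long to its pointed tip, about 0.36 kg, light friction. Red end plate 44 mm wide, 10 thick, 22 high. Origin: underside, on the plate's face towards the guide; y runs to the tip, plate at y = -10 to 0, z up. Home when the origin is at y = -25 mm in the box's frame; starts 125 to 140 mm short of that, with nothing standing behind the plate.
- bar_tip (a point): The pointed tip of the bar (the point is 8 mm long), at the middle of its height. At the start it lies inside the guide, just behind the disc, which blocks it unless the slot is in line.
- disc (a joint): Angle of the yellow disc about the vertical, counter-clockwise from above, rad. At 0 and at pi the slot is in line with the bar (along the box's y); either way round will do. Limits -0.3 and 3.44; starts somewhere between 0.5 and 2.65. Friction 0.1 N m: it stays where it is left.
- disc_slot (a point): Centre of the disc, at its top face, 114 mm above the desk; y along the slot. The disc is 80 mm across, yellow, with a dark floor in a slot right across it 22 mm wide and 20 mm deep (the slot's floor is level with the track). The tip of the bar will turn the disc the last few degrees.
- peg_a (a point): Top of one of the disc's two red pegs, 10 mm thick, standing 24 mm above the yellow face, 30 mm from the disc's centre at right angles to the slot: on the box's +x side of the centre when the joint is 0, on the -x side at pi.
- peg_b (a point): Top of the other red peg, opposite the first.
- padlock: brass padlock lying on the deposit box, 40 x 74 mm, 20 mm high; origin under its case
- stamp: hand stamp standing on the deposit box, 45 x 30 mm, 50 mm high; origin under its centre
- mug: white mug, 80 mm wide, 90 mm high, on the desk; origin under its centre
- bottle: yellow bottle with red cap, 60 mm wide, 170 mm high, on the desk; origin under its centre
- tape: roll of clear tape, 90 mm wide, 48 mm high, on the desk; origin under its centre
- stapler: blue and black stapler, 36 x 130 mm, about 52 mm high, on the desk; origin under its centre
Things that resemble listed ones, but are neither listed nor needed, are in the scene too. Several things have the shape of the bar; the one meant has the colours described above.

How it is judged (in metres and radians):
On the way, in this order (a step that is already met when the one before it is completed fails the run):
1. the disc's slot is in line with the bar (angle between the y axis of disc_slot and the y axis of box, either way round below 0.12 rad), for 0.2 s.
2. the bar has passed through the disc (y of bar_tip in the frame of box above 0.13 m), for 0.1 s.
At the end, for the whole second after the job is handed in: The bar lies at rest in its guide, through the disc and in the keeper, its end plate within 5 mm of the guide, and the disc's slot is within 0.12 rad of the bar's line (angle between the y axis of disc_slot and the y axis of box, either way round below 0.12 rad and y of bar in the frame of box above -0.03 m and x of bar_tip in the frame of box between -0.008 and 0.008 m and z of bar in the frame of box below 0.101 m and angle between the y axis of bar and the y axis of box, either way round below 0.1 rad and linear speed of bar below 0.01 m/s); the robot touches nothing.
It fails at once if the bar is lifted (z of bar in the frame of box above 0.11 m or z of bar_tip in the frame of box above 0.117 m).
It fails at once if one of the other things is shifted by more than 20 mm (distance of any of padlock, stamp, mug, bottle, tape, stapler from where it was at the start of the episode above 0.02 m).
It also fails if it takes over 48 s, if anything falls off the work surface, if the arm or the gripper's body presses on something with over 40 N, if the wrist force passes 120 N, or if a joint passes its speed limit or range.

## Robot

A 7-joint arm with a two-finger parallel gripper is mounted at the origin on the work surface. World frame = base frame: x ahead of the robot, y to its left, z up, the work surface at z = 0. Lengths are in m, angles in degrees, forces in N, time in s.
With the tool pointing down it reaches from about 0.425 to 0.825 m from the base axis. Payload 3.6 kg.
Tool frame: the origin (TCP) lies at the very end of the fingers, on their centre line; the grasp point (between the pads) lies 19 mm behind it; z points along the fingers, y is the line along which they close (so a half turn about z gives the same grasp; the last joint's range is limited). The gripper opens to 93 mm and grips with 3 to 60 N. Pads are 15 mm wide; open, the fingers measure 128 mm over their backs; the gripper's body (75 mm by 188 mm) begins 65 mm behind the grasp point.
Start: joints at [-64.716, 35.231, -0.722, 81.555, 0.464, 63.22, -2.315], TCP at [0.293, 0.58, 0.219] pointing down, gripper open.
Joint ranges: [-178.69, 178.69], [-17.37, 117.87], [-77.05, 75.6], [15.02, 138.74], [-78.02, 258.01], [0.78, 113.62], [-162.83, 162.83]. Speed limits (degrees/s): [159.86, 159.86, 180, 180, 180, 180, 180].

## Interface

Orientations are given as a 3x3 rotation matrix whose columns are the frame's x, y, z axes.
In Python, from plant import arm gives the robot as it stands.
- The arm moves only by the tool drive_tool, never from a script. Its argument "targets" is a list of rows, each a list of 5 numbers: the opening, from -1 (shut) to 1 (fully open), then the shift along the tool's x, y, z in mm, then the turn about the tool's z in rad. In form: [[grip, dx, dy, dz, roll], ...]. A call has 1 to 5 rows; each row shifts and turns the commanded pose from where the row before left it, along the tool's axes as they then stand; what a row does not reach is not made up. A row lasts 1/10 s, in which the tool goes at most 50 mm and 8.59 degrees, less where a joint would pass 70% of its speed; a pose out of reach is approached as far as the arm can. A call with a gripper value outside its range is refused whole. The fingers move at their own pace and stop on an object; the grip force is fixed at half the most. Time passes only in rows, so rows that do not move let the fingers close. It gives the time, the measured TCP pose, the force and the opening at its end, in the units of the state.
- arm.read_state(): the state, without advancing time (a new reading comes with each control period).
- arm.grab_frame(name): name is "scene" or "top" or "wrist"; returns a dict with "image" (480x640x3 uint8, red, green, blue), "depth" (480x640 float32, m along the optical axis (not along the pixel's ray), 0 where there is no reading), "fovy" (degrees; the focal length in pixels is half the picture's height over the tangent of half this angle, whatever the lens; pixels are square), "cx", "cy" (the principal point, pixels), "extrinsics" (4x4, takes a point from world to camera coordinates). Camera axes: x right, y down, z forward; pixel columns grow to the right and rows downward; lengths in m; the calibration is good to about 2 mm. The wrist camera is an equidistant fisheye: a pixel r from the principal point sees the ray r / f radians off the axis. A picture is of the moment at which its call begins.
- arm.close_job(): hands the job in, once; it reports no verdict.
The state is a dict: "time_s": time; "qpos": joint angles; "dq": joint speeds; "joint_torque": joint torques, N m; "eef_pos": TCP position; "tcp_rot": TCP orientation; "ft_force": force on the tool from outside, world axes, zero at the start; "ft_torque": the same for the moment, N m; "opening": finger opening in m.
Only numpy, scipy, OpenCV 4.12 (cv2) and the standard library are available. Lean on these libraries where they do the work, as an engineer would, in place of code of your own. Each camera call takes 0.05 s, during which the arm holds its last target. There are 200 camera calls.

## Working session

There is one attempt and no reset: what is moved stays moved. The work goes in short steps, Python scripts to look and compute and a tool call to move; the robot and the scene stay as the last step left them, time stands still between calls to the robot, and variables do not carry over. Pictures are saved under pics/ and viewed, on a budget of 10 in all, crops included, one or two more only if the job needs it, and the job is handed in when it is done.

Besides the shell and the picture viewer there is one more tool, called by a JSON object that holds its "op" and its "data", one argument or row to a line. drive_tool: Moves the arm, as the interface text tells. Its arguments: {"type":"object","properties":{"targets":{"type":"array","items":{"type":"array","items":{"type":"number"}}}},"required":["targets"]}

```bash
mkdir -p pics; ls
cat > h.py <<'E'
import numpy as np, cv2
from plant import arm
def frame(n):
    f=arm.grab_frame(n); np.savez(''+n+'.npz',**f); return f
def cloud(f):
    h,w=f['depth'].shape; F=h/2/np.tan(np.radians(f['fovy'])/2)
    u,v=np.meshgrid(np.arange(w),np.arange(h)); d=f['depth']
    p=np.stack([(u-f['cx'])/F*d,(v-f['cy'])/F*d,d],-1)
    E=np.array(f['extrinsics']); return (p-E[:3,3])@E[:3,:3]
E
python3 - <<'E'
from h import *
t=frame('top'); s=frame('scene')
cv2.imwrite('pics/top.png',t['image'][...,::-1]); cv2.imwrite('pics/scene.png',s['image'][...,::-1])
print(t['extrinsics'],t['fovy'],s['extrinsics']); st=arm.read_state(); print(st['eef_pos'],st['tcp_rot'],st['time_s'])
E
```

```text
pics
[[-2.08954899e-02 -9.99781279e-01  8.79561924e-04  2.12140508e-04]
 [-9.94731855e-01  2.07016301e-02 -1.00399099e-01  4.69976041e-01]
 [ 1.00358931e-01 -2.97281662e-03 -9.94946857e-01  1.46285541e+00]
 [ 0.00000000e+00  0.00000000e+00  0.00000000e+00  1.00000000e+00]] 49.52119384602509 [[ 0.09074484  0.9958432  -0.00785439 -0.01823398]
 [ 0.78552836 -0.07642361 -0.61408845 -0.29545329]
 [-0.61213607  0.04955552 -0.78919813  1.34945154]
 [ 0.          0.          0.          1.        ]]
[0.29279276 0.57954435 0.2176107 ] [[-8.92583303e-01  4.50881462e-01 -9.77333839e-04]
 [ 4.50882519e-01  8.92580977e-01 -2.03806827e-03]
 [-4.65776059e-05 -2.25980845e-03 -9.99997446e-01]] 0.1
```

View pics/top.png

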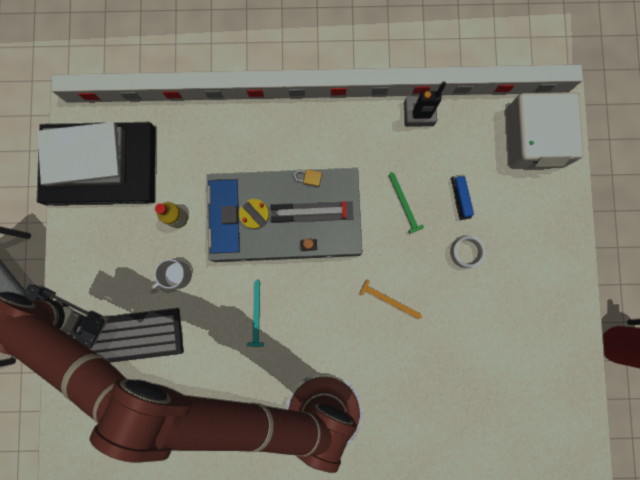

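View pics/scene.png

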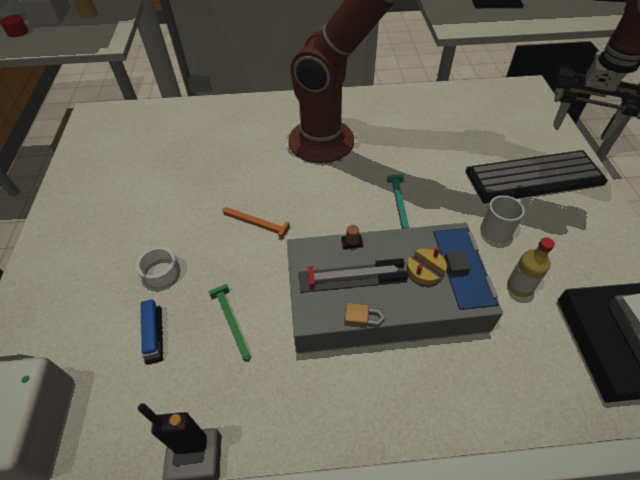

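The top view shows the box at about (285,213) px with its +y end to the left. The disc is near (254,214), the plate near (347,210), the padlock near (310,178) and the stamp near (308,243). The scene view shows the same layout, with the disc near (427,267) and the plate near (311,276). Next I'll measure these from both views.

```bash
cat >> h.py <<'E'
def ray(f,u,v,z):
    h=f['depth'].shape[0]; F=h/2/np.tan(np.radians(float(f['fovy']))/2); E=np.array(f['extrinsics']); R=E[:3,:3]
    c=-R.T@E[:3,3]; d=R.T@np.array([(u-f['cx'])/F,(v-f['cy'])/F,1]); return c+d*(z-c[2])/d[2]
def blobs(f,lo,hi,roi,amin=4):
    hsv=cv2.cvtColor(f['image'],cv2.COLOR_RGB2HSV); m=cv2.inRange(hsv,np.array(lo),np.array(hi))
    if lo[0]==0: m|=cv2.inRange(hsv,np.array([172,lo[1],lo[2]]),np.array([180,255,255]))
    k=np.zeros_like(m); x0,y0,x1,y1=roi; k[y0:y1,x0:x1]=m[y0:y1,x0:x1]
    n,l,s,c=cv2.connectedComponentsWithStats(k)
    return [(s[i],c[i],l==i) for i in range(1,n) if s[i][4]>=amin]
E
python3 - <<'E'
from h import *
np.set_printoptions(precision=4,suppress=True)
for n,roi in (('top',(200,160,370,265)),('scene',(280,220,505,350))):
    f=dict(np.load(n+'.npz')); C=cloud(f)
    for nm,lo,hi,z in (('red',(0,130,70),(6,255,255),.13),('yel',(20,120,90),(35,255,255),.114),('blue',(100,120,50),(125,255,255),.09)):
        for s,c,m in blobs(f,lo,hi,roi,6):
            zs=C[m][:,2]; q=C[m]
            print(n,nm,s,c.round(1),'ray',ray(f,*c,z),'cl med',np.median(q,0),'zmax',zs.max())
    # box top by depth
    P=C.reshape(-1,3); k=(abs(P[:,2]-.09)<.004)&(P[:,0]>.3)&(P[:,0]<.8)&(abs(P[:,1])<.4)
    r=cv2.minAreaRect(P[k][:,:2].astype(np.float32)); print(n,'box',r)
E
python3 -c "
import cv2
a=cv2.imread('pics/top.png')[160:270,195:375];b=cv2.imread('pics/scene.png')[215:355,280:505]
a=cv2.resize(a,(760,464),interpolation=cv2.INTER_CUBIC);cv2.imwrite('pics/tc.png',a)"
```

```text
top red [342 202   4  16  60] [343.6 209.3] ray [ 0.5558 -0.0645  0.13  ] cl med [ 0.5591 -0.0657  0.117 ] zmax 0.12256788381006811
top red [260 204   3   3   6] [260.8 204.8] ray [0.5725 0.1564 0.13  ] cl med [0.5709 0.156  0.1354] zmax 0.14185910708007232
top red [243 219   3   2   6] [244.  219.5] ray [0.5338 0.2016 0.13  ] cl med [0.5317 0.2003 0.1363] zmax 1.5026483728847222
top yel [304 171  18  15 200] [312.6 177.9] ray [0.6467 0.0169 0.114 ] cl med [0.6472 0.016  0.1104] zmax 1.5026483728847222
top yel [248 199  21  22 223] [259.7 207.9] ray [0.567  0.1615 0.114 ] cl med [0.5672 0.161  0.114 ] zmax 1.5026483728847222
top yel [239 207  21  22 226] [247.4 218.8] ray [0.5379 0.1947 0.114 ] cl med [0.5372 0.1956 0.1139] zmax 1.5026483728847222
top blue [ 209  180   30   73 1670] [223.  216.3] ray [0.55   0.2652 0.09  ] cl med [0.5426 0.267  0.0916] zmax 1.5026483728847222
top box ((0.5222408771514893, 0.14485985040664673), (0.30709308385849, 0.5127913951873779), 1.507780909538269)
scene red [435 247   5   5  19] [437.2 248.8] ray [0.5277 0.2046 0.13  ] cl med [0.533  0.2017 0.1388] zmax 0.14150471637783446
scene red [418 264   5   5  16] [419.9 266.1] ray [0.5674 0.159  0.13  ] cl med [0.5723 0.1567 0.1375] zmax 0.1395256488310577
scene red [308 266   7  19  87] [310.6 275.1] ray [ 0.5678 -0.0653  0.13  ] cl med [ 0.5597 -0.0654  0.1174] zmax 0.88340695009648
scene yel [416 249  31  22 288] [433.1 257.8] ray [0.5386 0.1963 0.114 ] cl med [0.5386 0.1966 0.1145] zmax 0.11783041319990761
scene yel [408 258  31  23 282] [420.8 270.8] ray [0.5687 0.163  0.114 ] cl med [0.5723 0.1622 0.1143] zmax 0.11874201045185839
scene blue [ 434  229   63   80 2143] [466.  270.6] ray [0.562  0.2664 0.09  ] cl med [0.579  0.2676 0.0916] zmax 0.88340695009648
scene box ((0.5197653770446777, 0.14564716815948486), (0.30848589539527893, 0.5153749585151672), 1.405895471572876)
```

View pics/tc.png

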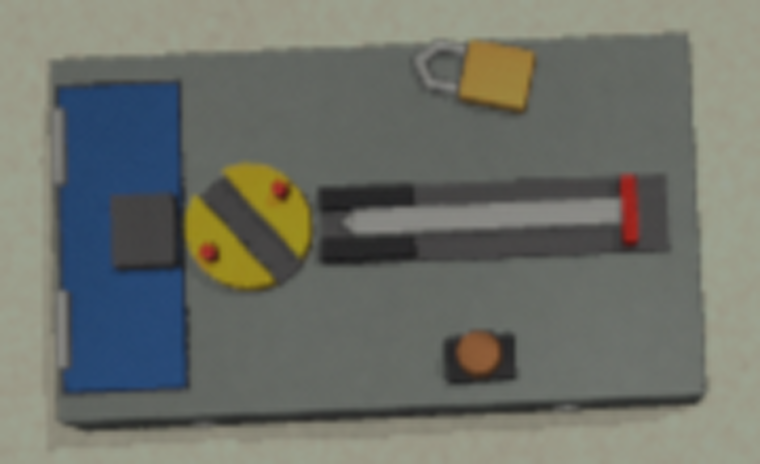

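{"op": "drive_tool", "data": {
  "targets": [
    [1, 0, 0, 0, 0.149],
    [1, 0, 0, 0, 0.149],
    [1, 0, 0, 0, 0.149],
    [1, 0, 0, 0, 0.149],
    [1, 0, 0, 0, 0.149]
  ]
}}

```text
time_s: 0.6
eef_pos: [0.2928, 0.5798, 0.218]
tcp_rot: [[-0.345, 0.939, -0.001], [0.939, 0.345, -0.001], [-0.001, -0.001, -1.0]]
ft_force: [-0.2, -0.5, -0.8]
opening: 0.0929
```

{"op": "drive_tool", "data": {
  "targets": [
    [1, 0, 0, 0, 0.149],
    [1, 0, 0, 0, 0.149],
    [1, 0, 0, 0, 0.149],
    [1, 0, 0, 0, 0.149],
    [1, 0, 0, 0, 0.149]
  ]
}}

```text
time_s: 1.1
eef_pos: [0.2927, 0.5798, 0.218]
tcp_rot: [[0.383, 0.924, -0.001], [0.924, -0.383, -0.001], [-0.001, -0.0, -1.0]]
ft_force: [0.4, -0.2, 0.0]
opening: 0.093
```

{"op": "drive_tool", "data": {
  "targets": [
    [1, 0, 0, 0, 0.149],
    [1, 0, 0, 0, 0.149],
    [1, 0, 0, 0, 0.149],
    [1, 0, 0, 0, 0],
    [1, 0, 0, 0, 0]
  ]
}}

```text
time_s: 1.6
eef_pos: [0.2927, 0.58, 0.2181]
tcp_rot: [[0.738, 0.674, -0.0], [0.674, -0.738, -0.001], [-0.001, 0.0, -1.0]]
ft_force: [-0.4, -0.0, 0.1]
opening: 0.0928
```

{"op": "drive_tool", "data": {
  "targets": [
    [1, -7, 40, 0, 0],
    [1, -7, 40, 0, 0],
    [1, -7, 40, 0, 0],
    [1, -7, 40, 0, 0],
    [1, -7, 40, 0, 0]
  ]
}}

```text
time_s: 2.1
eef_pos: [0.4022, 0.407, 0.2188]
tcp_rot: [[0.739, 0.674, -0.0], [0.674, -0.739, 0.0], [0.0, -0.0, -1.0]]
ft_force: [0.3, 0.0, 0.3]
opening: 0.0929
```

{"op": "drive_tool", "data": {
  "targets": [
    [1, -7, 40, 0, 0],
    [1, -7, 40, 0, 0],
    [1, -7, 40, 0, 0],
    [1, -7, 40, 0, 0],
    [1, 0, 0, 0, 0]
  ]
}}

```text
time_s: 2.6
eef_pos: [0.4923, 0.2633, 0.2196]
tcp_rot: [[0.747, 0.665, 0.004], [0.665, -0.747, -0.004], [0.0, 0.005, -1.0]]
ft_force: [-0.8, -0.8, 0.3]
opening: 0.093
```

{"op": "drive_tool", "data": {
  "targets": [
    [1, -4, 34, 0, 0],
    [1, -4, 34, 0, 0],
    [1, -3, 35, 0, 0],
    [1, 0, 0, 0, 0],
    [1, 0, 0, 0, 0]
  ]
}}

```text
time_s: 3.1
eef_pos: [0.5494, 0.1874, 0.2185]
tcp_rot: [[0.741, 0.672, -0.001], [0.672, -0.741, 0.001], [-0.0, -0.001, -1.0]]
ft_force: [-0.2, 1.0, 0.6]
opening: 0.093
```

```bash
python3 - <<'E'
from h import *
f=frame('wrist'); cv2.imwrite('pics/w1.png',f['image'][...,::-1])
print(f['fovy'],f['cx'],f['cy'])
E
cat >> h.py <<'E'
def fray(f,u,v,z):
    F=f['depth'].shape[0]/2/np.tan(np.radians(float(f['fovy']))/2); E=np.array(f['extrinsics']); R=E[:3,:3]; c=-R.T@E[:3,3]
    a=np.array([u-f['cx'],v-f['cy']]); r=np.hypot(*a); t=r/F
    d=R.T@np.array([*(a/r*np.sin(t)),np.cos(t)]); return c+d*(z-c[2])/d[2]
E
python3 - <<'E'
from h import *
np.set_printoptions(precision=4,suppress=True)
f=dict(np.load('wrist.npz'))
for nm,lo,hi,z in (('red',(0,130,70),(6,255,255),.138),('yel',(20,120,90),(35,255,255),.114)):
    for s,c,m in blobs(f,lo,hi,(0,0,640,480),60): print(nm,s,c.round(1),fray(f,*c,z))
E
```

```text
65.70646984690485 318.5187561265597 231.41392540908944
red [  65    2   41   40 1230] [84.8 21.8] [0.5561 0.4345 0.138 ]
red [281 230  14  19 198] [288. 239.] [0.5351 0.2028 0.138 ]
red [364 231  15  20 186] [371.4 240.7] [0.5732 0.159  0.138 ]
yel [  94    6   72   69 3460] [131.4  41.2] [0.5644 0.3998 0.114 ]
yel [171  41  22  42 145] [185.7  64.2] [0.5778 0.3473 0.114 ]
yel [ 277  184   39   98 2393] [300.  232.4] [0.5386 0.1963 0.114 ]
yel [ 342  185   40   97 2439] [357.7 232.8] [0.5678 0.1638 0.114 ]
```

View pics/w1.png

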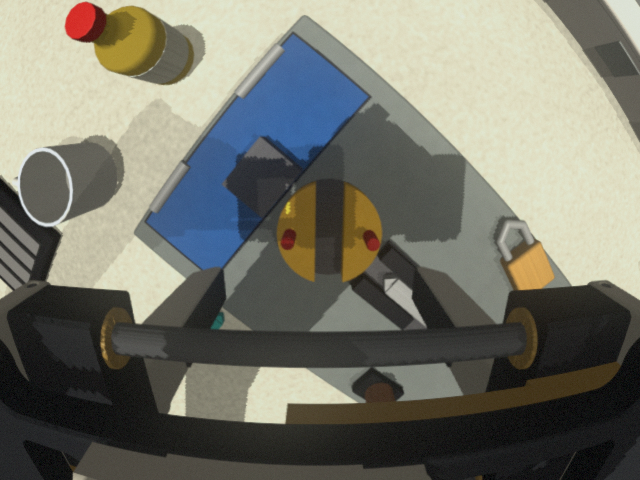

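The wrist view shows the disc between the open fingers. The pegs are at (288,239) and (371,241) px, and the peg line matches the tool's closing line to about 1°. I'll centre over it and go down.

{"op": "drive_tool", "data": {
  "targets": [
    [1, -2, 8, 10, 0],
    [1, 0, 0, 25, 0],
    [1, 0, 0, 25, 0],
    [1, 0, 0, 25, 0],
    [1, 0, 0, 0, 0]
  ]
}}

```text
time_s: 3.65
eef_pos: [0.5497, 0.1809, 0.1298]
tcp_rot: [[0.739, 0.674, -0.009], [0.674, -0.739, -0.002], [-0.008, -0.004, -1.0]]
ft_force: [-0.5, 0.6, -0.7]
opening: 0.0931
```

{"op": "drive_tool", "data": {
  "targets": [
    [1, 0, 0, 0, 0],
    [1, 0, 0, 0, 0]
  ]
}}

```text
time_s: 3.85
eef_pos: [0.5541, 0.1807, 0.1349]
tcp_rot: [[0.74, 0.673, 0.002], [0.673, -0.74, 0.001], [0.002, 0.001, -1.0]]
ft_force: [0.8, 0.1, 0.5]
opening: 0.0928
```

{"op": "drive_tool", "data": {
  "targets": [
    [1, 0, 0, 7, 0],
    [1, 0, 0, 7, 0],
    [1, 0, 0, 0, 0],
    [1, 0, 0, 0, 0]
  ]
}}

```text
time_s: 4.25
eef_pos: [0.5531, 0.1802, 0.1195]
tcp_rot: [[0.741, 0.672, -0.0], [0.672, -0.741, -0.0], [-0.0, -0.0, -1.0]]
ft_force: [-0.6, 0.1, 0.3]
opening: 0.0928
```

{"op": "drive_tool", "data": {
  "targets": [
    [0.6, 0, 0, 0, 0],
    [0.5, 0, 0, 0, 0],
    [0.4, 0, 0, 0, 0],
    [0.4, 0, 0, 0, 0],
    [0.4, 0, 0, 0, 0]
  ]
}}

```text
time_s: 4.75
eef_pos: [0.5536, 0.1801, 0.1198]
tcp_rot: [[0.741, 0.672, 0.001], [0.672, -0.741, -0.0], [0.0, 0.001, -1.0]]
ft_force: [-0.3, -0.4, 0.0]
opening: 0.0689
```

{"op": "drive_tool", "data": {
  "targets": [
    [0.4, 0, 0, 0, -0.08],
    [0.4, 0, 0, 0, -0.08],
    [0.4, 0, 0, 0, -0.08],
    [0.4, 0, 0, 0, -0.08],
    [0.4, 0, 0, 0, -0.08]
  ]
}}

```text
time_s: 5.25
eef_pos: [0.553, 0.1804, 0.1198]
tcp_rot: [[0.418, 0.908, -0.001], [0.908, -0.418, 0.0], [0.0, -0.001, -1.0]]
ft_force: [-0.7, 0.0, 0.4]
opening: 0.0685
```

{"op": "drive_tool", "data": {
  "targets": [
    [0.4, 0, 0, 0, -0.08],
    [0.4, 0, 0, 0, -0.08],
    [0.4, 0, 0, 0, -0.08],
    [0.4, 0, 0, 0, -0.08],
    [0.4, 0, 0, 0, -0.08]
  ]
}}

```text
time_s: 5.75
eef_pos: [0.5524, 0.1806, 0.1198]
tcp_rot: [[0.031, 1.0, -0.002], [1.0, -0.031, 0.001], [0.0, -0.002, -1.0]]
ft_force: [-2.8, 1.0, 1.2]
opening: 0.069
```

{"op": "drive_tool", "data": {
  "targets": [
    [0.4, 0, 0, 0, -0.08],
    [0.4, 0, 0, 0, 0],
    [0.4, 0, 0, 0, 0],
    [0.4, 0, 0, 0, 0]
  ]
}}

```text
time_s: 6.15
eef_pos: [0.5523, 0.1806, 0.1198]
tcp_rot: [[-0.045, 0.999, -0.002], [0.999, 0.045, 0.0], [0.0, -0.002, -1.0]]
ft_force: [-3.4, 0.6, 3.0]
opening: 0.0694
```

Run:
```python
from h import *
np.set_printoptions(precision=4,suppress=True)
f=frame('wrist'); cv2.imwrite('pics/w2.png',f['image'][...,::-1])
for nm,lo,hi,z in (('red',(0,130,50),(6,255,255),.138),('yel',(20,120,60),(35,255,255),.114)):
    for s,c,m in blobs(f,lo,hi,(0,0,640,480),60): print(nm,s,c.round(1),fray(f,*c,z))
```

```text
red [241 276  26  36 599] [253.2 294.6] [0.5234 0.1818 0.138 ]
red [370 278  26  36 591] [383.  296.6] [0.5808 0.1835 0.138 ]
yel [ 241  202   58  130 5059] [276.9 269.7] [0.5314 0.185  0.114 ]
yel [ 337  202   59  130 5044] [359.8 270.6] [0.5726 0.1864 0.114 ]
yel [465 311  27  64 476] [480.1 344. ] [0.6481 0.1422 0.114 ]
yel [146 312  27  63 454] [156.6 343.8] [0.46   0.1337 0.114 ]
yel [ 418  370  171   49 1715] [504.6 395.8] [0.6783 0.0996 0.114 ]
yel [586 376  13  15  68] [591.6 384.8] [0.7601 0.0966 0.114 ]
yel [345 403  48  20 199] [372.7 412.6] [0.5896 0.0923 0.114 ]
yel [389 402  21  20 125] [399.5 412.5] [0.6066 0.0919 0.114 ]
yel [261 404  51  20 180] [289.9 411.3] [0.5389 0.0919 0.114 ]
yel [323 404  31  20 139] [335.5 412.2] [0.5666 0.0926 0.114 ]
```

View pics/w2.png

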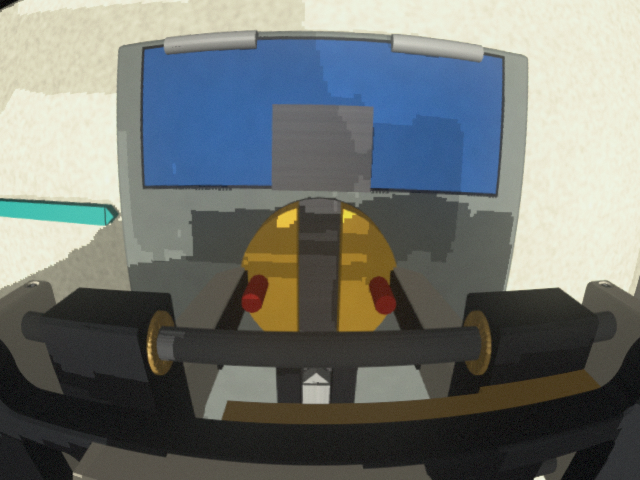

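The disc is lined up: the peg line is at 1.7° and the box yaw about 1.5°, and the slot points at the bar tip near (316,378) px. I'll release, rise and move behind the plate.

{"op": "drive_tool", "data": {
  "targets": [
    [0.9, 0, 0, 0, 0],
    [0.9, 0, 0, 0, 0],
    [0.9, 0, 0, 0, 0],
    [0.9, 0, 0, -25, 0],
    [0.9, 0, 0, -30, 0]
  ]
}}

```text
time_s: 6.7
eef_pos: [0.5528, 0.1796, 0.1738]
tcp_rot: [[-0.045, 0.999, -0.003], [0.999, 0.045, -0.002], [-0.002, -0.003, -1.0]]
ft_force: [0.6, 0.5, 0.6]
opening: 0.0883
```

{"op": "drive_tool", "data": {
  "targets": [
    [-1, 0, 0, -10, 0.017],
    [-1, -45, 0, 0, 0],
    [-1, -45, 0, 0, 0],
    [-1, -45, 0, 0, 0],
    [-1, -45, 0, 0, 0]
  ]
}}

```text
time_s: 7.2
eef_pos: [0.5584, -0.0015, 0.1841]
tcp_rot: [[-0.028, 1.0, -0.0], [1.0, 0.028, -0.0], [-0.0, -0.0, -1.0]]
ft_force: [0.6, -0.6, -0.7]
opening: 0.0531
```

{"op": "drive_tool", "data": {
  "targets": [
    [-1, -45, 0, 0, 0],
    [-1, -45, 0, 0, 0],
    [-1, 0, 0, 0, 0],
    [-1, 0, 0, 0, 0],
    [-1, 0, 0, 0, 0]
  ]
}}

```text
time_s: 7.7
eef_pos: [0.5611, -0.0879, 0.184]
tcp_rot: [[-0.031, 1.0, -0.001], [1.0, 0.031, 0.001], [0.001, -0.001, -1.0]]
ft_force: [-0.4, 0.0, -0.3]
opening: 0.0131
```

Run:
```python
from h import *
np.set_printoptions(precision=4,suppress=True)
f=frame('wrist'); cv2.imwrite('pics/w3.png',f['image'][...,::-1])
st=arm.read_state();print(st['time_s'],st['eef_pos'],st['tcp_rot'],st['opening'])
for s,c,m in blobs(f,(0,130,50),(6,255,255),(0,0,640,480),60): print(s,c.round(1),fray(f,*c,.117),fray(f,*c,.138))
```

```text
7.75 [ 0.5612 -0.0875  0.1841] [[-0.0318  0.9995 -0.0007]
 [ 0.9995  0.0318  0.0013]
 [ 0.0013 -0.0006 -1.    ]] 0.009022450162568373
[623 187  17  43 555] [632.4 208.7] [ 0.8267 -0.0511  0.117 ] [ 0.8026 -0.048   0.138 ]
[ 281  198   68   20 1198] [314.4 208.5] [ 0.5577 -0.0641  0.117 ] [ 0.5579 -0.0599  0.138 ]
```

View pics/w3.png

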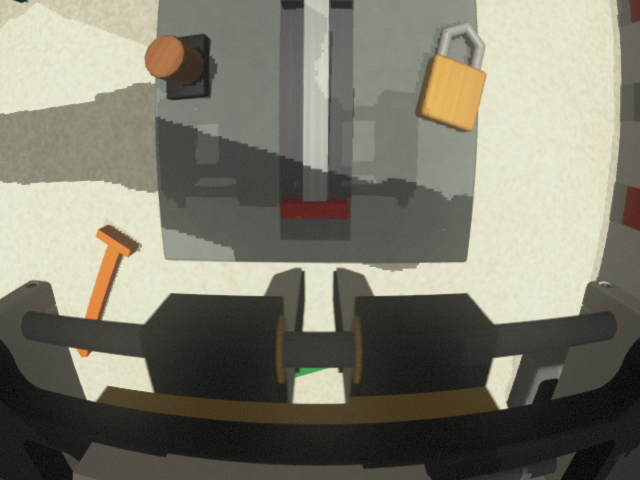

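The wrist view shows the red plate at (315,208) px ahead of the nearly closed fingers, with clear space behind it. The stamp and padlock are well to the sides. I'll back off a bit and lower behind the plate.

{"op": "drive_tool", "data": {
  "targets": [
    [-1, -9, -2, 0, 0],
    [-1, 0, 0, 25, 0],
    [-1, 0, 0, 25, 0],
    [-1, 0, 0, 15, 0],
    [-1, 0, 0, 8, 0]
  ]
}}

```text
time_s: 8.25
eef_pos: [0.5585, -0.0981, 0.1102]
tcp_rot: [[-0.03, 1.0, -0.003], [1.0, 0.03, 0.0], [0.0, -0.002, -1.0]]
ft_force: [0.8, -0.1, 0.8]
opening: 0.0006
```

{"op": "drive_tool", "data": {
  "targets": [
    [-1, 0, 0, 5, 0],
    [-1, 0, 0, 0, 0],
    [-1, 0, 0, 0, 0]
  ]
}}

```text
time_s: 8.55
eef_pos: [0.56, -0.0988, 0.1074]
tcp_rot: [[-0.029, 1.0, 0.001], [1.0, 0.029, -0.0], [-0.0, 0.001, -1.0]]
ft_force: [-0.4, 0.8, -0.2]
opening: 0.0006
```

{"op": "drive_tool", "data": {
  "targets": [
    [-1, 8, 0, 1, 0],
    [-1, 8, 0, 0, 0],
    [-1, 6, 0, 0, 0],
    [-1, 6, 0, 0, 0],
    [-1, 6, 0, 0, 0]
  ]
}}

```text
time_s: 9.05
eef_pos: [0.5587, -0.0654, 0.1061]
tcp_rot: [[-0.028, 1.0, 0.001], [1.0, 0.028, -0.002], [-0.002, 0.001, -1.0]]
ft_force: [-0.8, -3.4, 1.2]
opening: 0.0003
```

{"op": "drive_tool", "data": {
  "targets": [
    [-1, 8, 0, 0, 0],
    [-1, 8, 0, 0, 0],
    [-1, 8, 0, 0, 0],
    [-1, 8, 0, 0, 0],
    [-1, 8, 0, 0, 0]
  ]
}}

```text
time_s: 9.55
eef_pos: [0.5574, -0.0245, 0.1059]
tcp_rot: [[-0.029, 1.0, 0.001], [1.0, 0.029, -0.001], [-0.001, 0.001, -1.0]]
ft_force: [0.1, -4.6, 2.9]
opening: 0.0007
```

Run:
```python
from h import *
f=frame('wrist'); s=frame('scene'); a=f['image'][0:300,120:520]; b=cv2.resize(s['image'][215:355,280:505],(400,249),interpolation=cv2.INTER_CUBIC)
cv2.imwrite('pics/w4.png',np.vstack([a,b])[...,::-1])
```

```text
(no output)
```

View pics/w4.png

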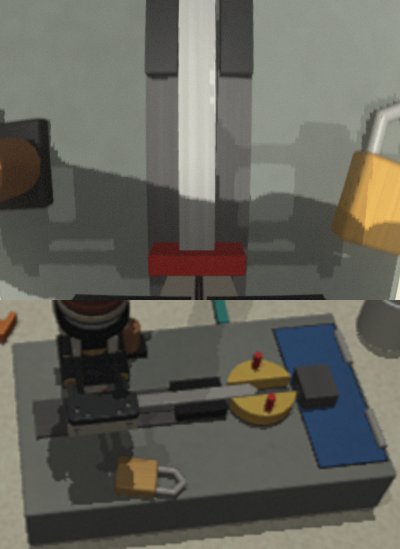

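The bar sits straight between the guide walls and is sliding through the slot. The push force is about 5 N. I'll keep pushing.

{"op": "drive_tool", "data": {
  "targets": [
    [-1, 8, 0, 0, 0],
    [-1, 8, 0, 0, 0],
    [-1, 8, 0, 0, 0],
    [-1, 8, 0, 0, 0],
    [-1, 8, 0, 0, 0]
  ]
}}

```text
time_s: 10.15
eef_pos: [0.5557, 0.0164, 0.1054]
tcp_rot: [[-0.029, 1.0, -0.001], [1.0, 0.029, 0.0], [0.0, -0.001, -1.0]]
ft_force: [0.3, -2.3, -0.1]
opening: 0.0002
```

{"op": "drive_tool", "data": {
  "targets": [
    [-1, 6, 0, 0, 0],
    [-1, 6, 0, 0, 0],
    [-1, 6, 0, 0, 0],
    [-1, 6, 0, 0, 0],
    [-1, 0, 0, 0, 0]
  ]
}}

```text
time_s: 10.65
eef_pos: [0.5553, 0.0411, 0.1056]
tcp_rot: [[-0.031, 1.0, -0.0], [1.0, 0.031, 0.002], [0.002, -0.0, -1.0]]
ft_force: [-0.1, -0.3, -0.3]
opening: 0.0004
```

{"op": "drive_tool", "data": {
  "targets": [
    [-1, 4, 0, 0, 0],
    [-1, 4, 0, 0, 0],
    [-1, 3, 0, 0, 0],
    [-1, 2, 0, 0, 0],
    [-1, 0, 0, 0, 0]
  ]
}}

```text
time_s: 11.15
eef_pos: [0.5551, 0.0526, 0.1057]
tcp_rot: [[-0.029, 1.0, 0.0], [1.0, 0.029, 0.0], [0.0, 0.0, -1.0]]
ft_force: [0.8, -2.1, 0.7]
opening: 0.0005
```

{"op": "drive_tool", "data": {
  "targets": [
    [-1, 2, 0, 0, 0],
    [-1, 2, 0, 0, 0],
    [-1, 0, 0, 0, 0]
  ]
}}

```text
time_s: 11.45
eef_pos: [0.555, 0.0548, 0.1058]
tcp_rot: [[-0.028, 1.0, 0.0], [1.0, 0.028, -0.002], [-0.002, 0.0, -1.0]]
ft_force: [-0.4, -4.9, 2.0]
opening: 0.0002
```

{"op": "drive_tool", "data": {
  "targets": [
    [-1, 2, 0, 0, 0],
    [-1, 2, 0, 0, 0],
    [-1, 0, 0, 0, 0]
  ]
}}

```text
time_s: 11.75
eef_pos: [0.555, 0.0549, 0.1058]
tcp_rot: [[-0.026, 1.0, 0.0], [1.0, 0.026, -0.007], [-0.007, 0.0, -1.0]]
ft_force: [0.3, -10.0, 2.0]
opening: 0.0008
```

{"op": "drive_tool", "data": {
  "targets": [
    [-1, 2, 0, 0, 0],
    [-1, 0, 0, 0, 0],
    [-1, 0, 0, 0, 0]
  ]
}}

```text
time_s: 12.05
eef_pos: [0.5549, 0.0549, 0.1058]
tcp_rot: [[-0.024, 1.0, 0.0], [1.0, 0.024, -0.009], [-0.009, 0.0, -1.0]]
ft_force: [0.4, -12.2, 1.3]
opening: 0.0004
```

The TCP has stopped at y = 0.055 while the force keeps rising, which fits the plate being against the guide. I'll back off, rise and check.

{"op": "drive_tool", "data": {
  "targets": [
    [-1, -8, 0, 0, 0],
    [-1, -15, 0, 0, 0],
    [-1, -15, 0, 0, 0],
    [-1, 0, 0, -20, 0],
    [-1, 0, 0, -30, 0]
  ]
}}

```text
time_s: 12.55
eef_pos: [0.5542, 0.0234, 0.1545]
tcp_rot: [[-0.028, 1.0, -0.005], [1.0, 0.028, 0.0], [0.0, -0.005, -1.0]]
ft_force: [0.5, 0.6, 0.6]
opening: 0.0011
```

{"op": "drive_tool", "data": {
  "targets": [
    [-1, 0, 0, -40, 0],
    [-1, -20, 0, -40, 0],
    [-1, -20, 0, 0, 0],
    [-1, 0, 0, 0, 0],
    [-1, 0, 0, 0, 0]
  ]
}}

```text
time_s: 13.05
eef_pos: [0.5562, -0.0152, 0.2349]
tcp_rot: [[-0.028, 1.0, -0.002], [1.0, 0.028, 0.002], [0.002, -0.002, -1.0]]
ft_force: [0.3, -0.0, -0.3]
opening: 0.0009
```

Run:
```python
from h import *
np.set_printoptions(precision=4,suppress=True)
f=frame('wrist'); s=frame('scene'); b=cv2.resize(s['image'][215:355,280:505],(400,249),interpolation=cv2.INTER_CUBIC)
cv2.imwrite('pics/w5.png',np.vstack([f['image'][0:300,120:520],b])[...,::-1])
st=arm.read_state();print(st['time_s'],st['eef_pos'])
for c_,lo,hi in (('red',(0,130,50),(6,255,255)),('yel',(20,120,60),(35,255,255))):
  for q,c,m in blobs(f,lo,hi,(150,0,500,300),60): print(c_,q,c.round(1),fray(f,*c,.117),fray(f,*c,.138))
```

```text
13.15 [ 0.5562 -0.0139  0.2343]
red [291 111  58  14 754] [319.5 118. ] [0.5544 0.0686 0.117 ] [0.5544 0.0676 0.138 ]
yel [273   0  35  35 842] [293.5  13.2] [0.5322 0.152  0.117 ] [0.5339 0.1449 0.138 ]
yel [334   0  36  34 825] [348.1  13.1] [0.5739 0.1533 0.117 ] [0.5725 0.1461 0.138 ]
yel [415 159  18  25 268] [423.5 171.1] [0.6372 0.0315 0.117 ] [0.6311 0.0332 0.138 ]
yel [431 166  12  25  77] [437.  177.8] [0.6489 0.0268 0.117 ] [0.6419 0.0289 0.138 ]
```

View pics/w5.png

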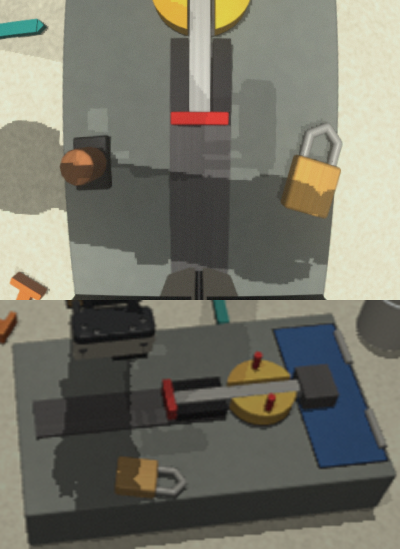

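The plate is against the guide: I measure the bar's origin at box y of about -26 mm. The bar is through the slot and into the keeper, and the arm is clear of everything. Handing in.

```bash
python3 -c "
from plant import arm
print(arm.close_job())"
```

```text
the job is handed in; nothing more can be done
None
```

The hatch is locked as far as my last checks show, and the job is handed in; the interface gives no verdict.

- **Disc:** I gripped it lightly by both red pegs and turned it about 50° counter-clockwise. The peg line then measured 1.7°, against a box yaw of about 1.5°, so it was well inside the 0.12 rad limit. I did not measure the disc again after the push, but in the last picture the bar lies straight in the slot.
- **Bar:** I pushed it by the red plate with closed fingertips, at about 5 N while sliding. It stopped dead at TCP y = 0.055 m while the force rose to 12 N.
- **Final picture:** The plate is against the guide, with the bar's origin at about y = -26 mm in the box's frame (home is -25). The bar goes through the disc and into the keeper. The stamp and padlock look unmoved by eye. The arm was raised clear, and the clock read about 13 s.

No check failed. The top and wrist cameras disagreed by about 2 mm on the disc centre, which is within the stated calibration.

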